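# Take the wrongly packed punch out of the press's punch case

## Robot

A 6-joint arm with a two-finger parallel gripper is mounted at the origin on a cart in front of the work surface, level with it; the furniture and walls round the work are solid. World frame = base frame: x ahead of the robot, y to its left, z up, the work surface at z = 0. Lengths are in m, angles in rad, forces in N, time in s.
With the tool pointing down it reaches from about 0.275 to 0.875 m from the base axis. Payload 12.5 kg.
Tool frame: the origin (TCP) lies on the centre line of the jaws, within the pads' length; the fingertips stand r.finger_overhang ahead of it and the grasp point (between the pads) lies 3 mm ahead of it (r.finger_overhang is the distance from the TCP to the fingertips, in m); z points along the fingers, y is the direction in which the jaws open and shut (so a half turn about z gives the same grasp; the last joint's range is limited). The gripper opens to 85 mm and grips with 20 to 120 N. Pads are 22 mm wide; open, the fingers measure 114 mm over their backs; the gripper's body (76 mm by 85 mm) begins 54 mm behind the grasp point. The pads swing forward as they close: fully open they stand 13 mm farther back than shut.
Start: joints at [-1.304, 0.351, 1.652, -0, 1.139, -0.085], TCP at [0.19, -0.516, 0.253] pointing down, gripper open.
Joint ranges: [-2.75, 2.75], [-0.79, 2.1], [0.01, 2.65], [-1.57, 4.71], [0.07, 3.14], [-2.87, 2.87]. Speed limits (rad/s): [2.22, 2.22, 2.79, 3.14, 3.14, 3.14].

## Interface

Orientations are given as a unit quaternion [x, y, z, w].
In Python, from cell import r, optics gives the robot as it stands. The module is installed in compiled form; this text tells all that it offers. Calls block until the motion is done:
- r.move_to(position, orientation): joint-space move of the TCP to a pose.
- r.move_linear(position, rot=None, vel=0.15): straight line of the TCP; rot=None keeps the orientation; vel is the mean speed in m/s.
- r.set_joints(angles): joint-space move.
- r.set_gripper(opening, squeeze=None): opening from 0.0 (shut) to 1.0 (fully open); squeeze is the grip in N (None keeps the last); returns when the fingers have stopped.
- r.sleep(seconds).
- r.inverse_kinematics(position, orientation): joint angles nearest the present ones, or None.
- optics.get_image(name): name is "side" or "top" or "wrist"; returns a dict with "pixels" (384x512x3 uint8, red, green, blue), "depth" (384x512 float32, m along the optical axis (not along the pixel's ray), 0 where there is no reading), "fx", "fy", "cx", "cy" (pixels), "camera_from_world" (4x4, takes a point from world to camera coordinates); the wrist camera has in their place "mount" (4x4, takes a point from camera to tool coordinates, whose origin is the TCP and whose axes are the flange's). Camera axes: x right, y down, z forward; pixel columns grow to the right and rows downward; lengths in m; the calibration is good to about 2 mm. A picture is of the moment at which its call begins: read the wrist's pose just before it.
A pose or a line that the arm cannot do raises r.PlanningError and nothing moves.
- r.hand_in(): hands the job in, once; it reports no verdict.
Readings, each from a call of its own:
- r.current_t(): time.
- r.current_q(): joint angles.
- r.current_qvel(): joint speeds.
- r.current_effort(): joint torques, N m.
- r.current_tool_pos(): TCP position.
- r.current_ee_rot(): TCP orientation.
- r.current_contact_force(): force on the tool from outside, world axes, zero at the start.
- r.current_torque(): the same for the moment, N m.
- r.current_opening(): opening from 0.0 (shut) to 1.0 (fully open).
Only numpy, scipy, OpenCV 4.12 (cv2) and the standard library are available. Lean on these libraries where they do the work, as an engineer would, in place of code of your own. Each camera call takes 0.05 s, during which the arm holds its last target.

## Task

Swing the lid of the wooden punch case up until it stands upright, and compare the three steel punches with their pockets: one round punch has been packed in a square pocket. Take that punch out and stand it upright near the middle of the square steel bench block (not the round one), leaving the two rightly packed punches in their pockets.

Things in the scene. Friction and masses are not known exactly. Their poses are not given: they have to be found in the camera images.
- case: Fixed wooden case, 110 mm (its x) by 158 mm (its y); origin at the centre of its underside, z up; its front, with the lid's tab, faces its own -x. The base is 24 mm high, 64 mm with the lid shut. Its lid's hinge axis runs along the case's y at x = +55 mm, z = 24 mm; opened upright, the lid stands behind that axis, up to 175 mm high with its tab.
- round_pocket (a point): Mouth centre of the round pocket (26 mm across), in the base's pale top, axes as the case's; at x = 3, y = 0, z = 24 mm in the case. Two square pockets, 26 mm wide, lie at y = +46 and -46 mm from it. All are 15 mm deep (floors 9 mm above the worktop), each holds a punch that stands out 30 mm, and a dark round or square mark 35 mm in front of each shows what belongs there.
- lid (a joint): Lid angle in rad: 0 shut, grows as the front edge swings up and back, 1.57 upright, end stop at 1.8. May start up to 0.2 rad ajar. The hinge is stiff: the lid stays where it is left and takes about 2 N at the tab.
- lid_tab (a point): Grip point of the lid's brass tab, a bar 22 mm wide (case's y), 10 mm thick, sticking out 40 mm from the middle of the lid's front face; at mid width and thickness, 27 mm out from the face. Moves with the lid: 137 mm ahead of and 18 mm above the hinge axis when shut; the tab points up when the lid is upright. Pinched across its width it can turn between the fingers.
- round_punch_a: Round steel punch, a plain upright cylinder 20 mm in diameter and 45 mm tall, 0.11 kg; origin at the centre of its underside, z up along its axis. Identical to the other round punch. It stands loose in one of the case's pockets.
- round_punch_b: Round steel punch, a plain upright cylinder 20 mm in diameter and 45 mm tall, 0.11 kg; origin at the centre of its underside, z up along its axis. Identical to the other round punch. It stands loose in one of the case's pockets.
- square_punch: Square steel punch, an upright bar 20 mm by 20 mm and 45 mm tall, 0.11 kg; origin at the centre of its underside, z up. It stands in a square pocket, where it belongs.
- bench_block: Square dark steel bench block, 62 mm by 62 mm and 22 mm high with a flat top, 0.8 kg, lying loose on the worktop; origin at the centre of its underside, z up. A round dark steel block, 64 mm across and 17 mm high, lies near it and is not to be used.

How it is judged:
By the outcome, as a careful person would: the job done as asked, in the order asked, and still so for the second after the job is handed in, with the robot touching nothing.
It also fails if it takes over 48 s, if anything falls off the work surface, if the arm or the gripper's body presses on something with over 40 N, if the wrist force passes 120 N, or if a joint passes its speed limit or range.

## Working session

There is one attempt and no reset: what is moved stays moved. The work goes in short steps, each a Python script; the robot and the scene stay as the last script left them, time stands still between calls to the robot, and variables do not carry over. Pictures are saved under pics/ and viewed, and the job is handed in when it is done.

```bash
mkdir -p pics; cat > h.py <<'E'
import numpy as np, cv2
from cell import r, optics
def save(im,n): cv2.imwrite(f'pics/{n}.png',cv2.cvtColor(im['pixels'],cv2.COLOR_RGB2BGR))
E
python3 - <<'E'
from h import *
print(r.current_t(), r.finger_overhang, r.current_ee_rot(), r.current_tool_pos())
import pickle
for n in ['side','top','wrist']:
    im=optics.get_image(n); save(im,n+'0'); pickle.dump(im,open(n+'0.pkl','wb'))
    print(n,im['fx'],im['cx'],im['cy'],np.round(im.get('camera_from_world',im.get('mount')),3).tolist())
E
```

```text
0.0 0.022 [ 9.84572044e-01  1.74978671e-01 -6.24559733e-05 -5.92875228e-04] [ 0.18944317 -0.51601099  0.25274911]
side 396.74319996592465 253.79904486516003 194.37049293093324 [[0.961, 0.278, 0.002, -0.557], [0.201, -0.691, -0.694, 0.0], [-0.191, 0.667, -0.72, 0.923], [0.0, 0.0, 0.0, 1.0]]
top 383.46248595051844 257.7625657466759 193.73253840721452 [[0.009, -1.0, 0.003, 0.105], [-0.997, -0.009, -0.073, 0.528], [0.073, -0.002, -0.997, 0.879], [0.0, 0.0, 0.0, 1.0]]
wrist 303.79137390202953 255.01361556830432 193.64974006719916 [[-0.001, -0.957, -0.291, 0.075], [1.0, -0.0, -0.001, -0.001], [0.001, -0.291, 0.957, -0.12], [0.0, 0.0, 0.0, 1.0]]
```

View pics/side0.png

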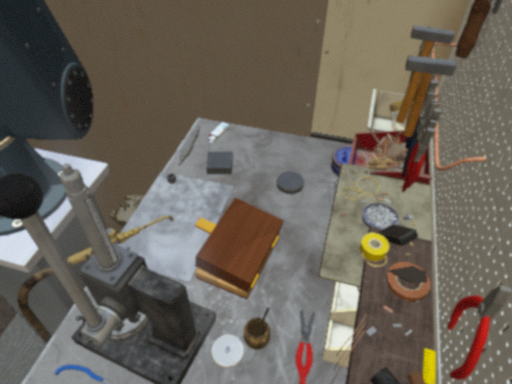

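View pics/top0.png

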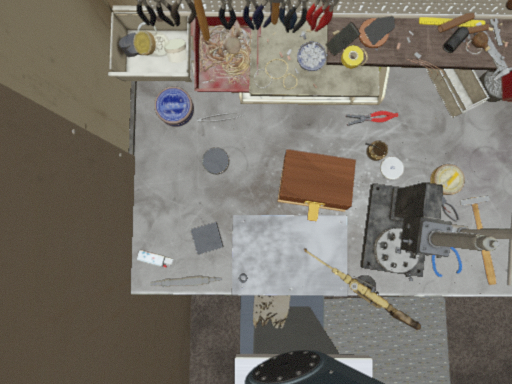

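View pics/wrist0.png

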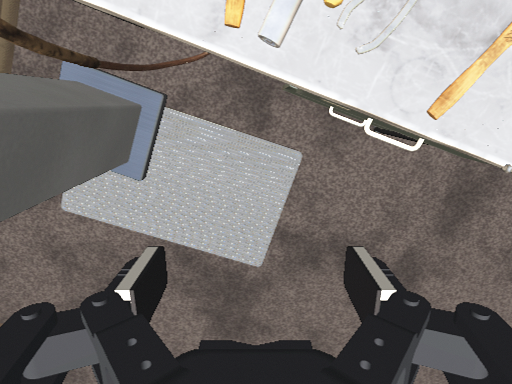

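The top view shows the case with its lid at about (317,180) and the tab at (313,212), facing the robot. The square block is at (207,238), the round one at (215,160), and an arbor press at (400,225) to the right of the case. Next I'll measure positions.

```bash
cat >> h.py <<'E'
def pts(im):
    d=im['depth']; v,u=np.mgrid[:384,:512]
    p=np.stack([(u-im['cx'])/im['fx']*d,(v-im['cy'])/im['fy']*d,d],-1)
    T=np.linalg.inv(im['camera_from_world']); return p@T[:3,:3].T+T[:3,3]
def ray(im,u,v,z):
    T=np.linalg.inv(im['camera_from_world']); dd=T[:3,:3]@[(u-im['cx'])/im['fx'],(v-im['cy'])/im['fy'],1]
    return T[:3,3]+dd*(z-T[2,3])/dd[2]
def proj(im,p):
    c=im['camera_from_world']@np.r_[p,1]; return c[:2]/c[2]*[im['fx'],im['fy']]+[im['cx'],im['cy']]
E
python3 - <<'E'
from h import *
import pickle
for n,box in [('top',dict(case=(270,140,365,225),blk=(185,215,230,260),rnd=(198,142,235,180),press=(360,175,450,280))),('side',dict(case=(185,190,290,300),blk=(200,145,240,180),rnd=(270,165,310,200)))]:
    im=pickle.load(open(n+'0.pkl','rb')); P=pts(im)
    hsv=cv2.cvtColor(im['pixels'],cv2.COLOR_RGB2HSV)
    for k,(a,b,c,d) in box.items():
        m=np.zeros((384,512),bool); m[b:d,a:c]=1
        h=hsv[...,0].astype(int);s=hsv[...,1].astype(int);vv=hsv[...,2].astype(int)
        if k=='case':
            sub={'tab':m&(h>=17)&(h<=28)&(s>130)&(vv>150),'lid':m&(h<17)&(s>100)}
        elif k=='press': sub={k:m&(P[...,2]>.02)}
        else: sub={k:m&(vv<105)&(P[...,2]>.008)}
        for kk,mm in sub.items():
            q=P[mm]; 
            if len(q)==0: print(n,kk,'none');continue
            ys,xs=np.nonzero(mm)
            print(n,kk,len(q),'pix',xs.min(),xs.max(),ys.min(),ys.max(),'cen',np.round(np.median(q,0),4),'lo',np.round(np.percentile(q,3,0),3),'hi',np.round(np.percentile(q,97,0),3))
            if kk=='lid' or kk=='blk':
                big=q[q[:,2]>(.05 if kk=='lid' else .015)]
                c,w,a=cv2.minAreaRect(big[:,:2].astype(np.float32)*1000); print('   rect',c,w,a)
                A=np.c_[big[:,:2],np.ones(len(big))]; print('   plane',np.linalg.lstsq(A,big[:,2],rcond=None)[0])
    big=cv2.resize(im['pixels'][130:260,180:380],None,fx=4,fy=4,interpolation=cv2.INTER_CUBIC); cv2.imwrite(f'pics/z_{n}0.png',big[...,::-1])
E
```

```text
top tab 187 pix 304 323 201 220 cen [ 0.4908 -0.0113  0.0717] lo [ 0.469 -0.028  0.067] hi [0.507 0.001 0.075]
top lid 3544 pix 279 355 150 209 cen [ 0.5562 -0.0205  0.0743] lo [ 0.502 -0.094  0.062] hi [0.612 0.054 0.084]
   rect (531.831298828125, 2.5164031982421875) (197.29501342773438, 171.54251098632812) 81.71459197998047
   plane [-0.37577057  0.18633617  0.28953373]
top blk 22 pix 216 222 222 246 cen [0.4315 0.1992 0.0174] lo [0.406 0.192 0.01 ] hi [0.459 0.207 0.023]
   rect (431.59259033203125, 199.28099060058594) (55.04499053955078, 0.6494998931884766) 16.424297332763672
   plane [-1.388304    4.48053505 -0.27414779]
top rnd 20 pix 209 228 156 173 cen [0.5841 0.1906 0.0151] lo [0.575 0.181 0.011] hi [0.611 0.225 0.018]
top press 6895 pix 360 449 175 279 cen [ 0.4532 -0.2008  0.0493] lo [ 0.357 -0.302  0.024] hi [ 0.549 -0.144  0.24 ]
side tab 217 pix 196 278 219 289 cen [ 0.4918 -0.0163  0.0685] lo [ 0.471 -0.098  0.022] hi [0.619 0.027 0.074]
side lid 4664 pix 198 282 199 297 cen [ 0.5642 -0.0428  0.0708] lo [ 0.512 -0.106  0.018] hi [0.614 0.046 0.082]
   rect (595.3095092773438, -205.12664794921875) (142.2250213623047, 543.2974853515625) 9.703919410705566
   plane [ 0.07487459 -0.24020356  0.02270531]
side blk 487 pix 206 231 152 172 cen [0.4272 0.2188 0.0209] lo [0.397 0.192 0.01 ] hi [0.458 0.256 0.023]
   rect (547.3848876953125, -107.77783203125) (62.29542922973633, 776.0403442382812) 20.296236038208008
   plane [ 0.26318847 -0.62461298  0.04813462]
side rnd 436 pix 276 303 172 192 cen [0.608  0.204  0.0159] lo [0.58  0.179 0.009] hi [0.636 0.235 0.018]
```

View pics/z_top0.png

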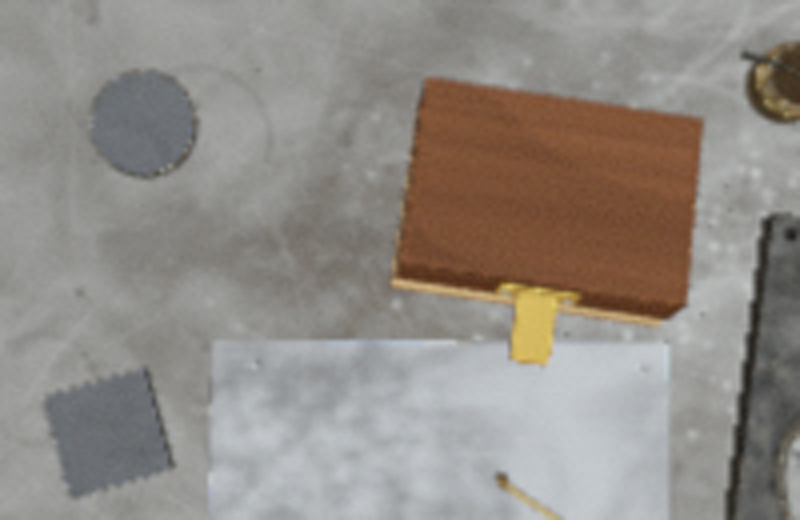

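View pics/z_side0.png

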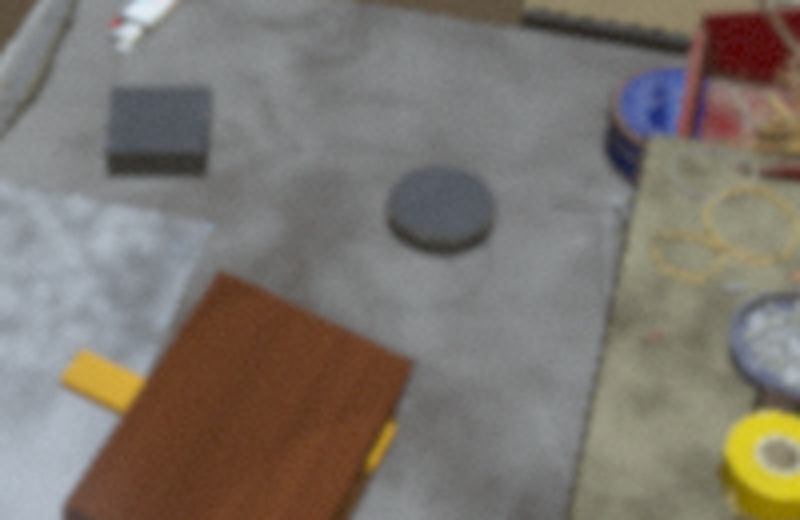

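```bash
python3 - <<'E'
from h import *
import pickle
K=np.ones((3,3),np.uint8)
for n,box,bb in [('top',(270,140,365,225),(185,215,230,260)),('side',(185,190,290,300),(200,145,240,180))]:
    im=pickle.load(open(n+'0.pkl','rb')); P=pts(im)
    hsv=cv2.cvtColor(im['pixels'],cv2.COLOR_RGB2HSV); h,s,vv=[hsv[...,i].astype(int) for i in range(3)]
    a,b,c,d=box; m=np.zeros((384,512),bool); m[b:d,a:c]=1
    lid=m&(h<17)&(s>100)&(P[...,2]>.05)&(P[...,2]<.1)
    lid=cv2.erode(lid.astype(np.uint8),K,iterations=2)>0
    q=P[lid]
    for _ in range(6):
        A=np.c_[q[:,:2],np.ones(len(q))]; co=np.linalg.lstsq(A,q[:,2],rcond=None)[0]; res=q[:,2]-A@co; q=q[abs(res)<max(.003,1.5*res.std())]
    g=-co[:2]; print(n,'plane',co,len(q),'res',res.std(),'slope ang',np.arctan(np.linalg.norm(g)),'yaw of +x', np.arctan2(g[1],g[0]))
    # all points near plane with colour
    m2=m&(h<17)&(s>100)&(abs(P[...,2]-(P[...,:2]@co[:2]+co[2]))<.006)
    nc,lab,st,_=cv2.connectedComponentsWithStats(m2.astype(np.uint8)); m2=lab==1+np.argmax(st[1:,4])
    rc=cv2.minAreaRect(P[m2][:,:2].astype(np.float32)*1000); print('  lid top rect',rc)
    bx=cv2.boxPoints(rc)/1000
    for x in bx: print('   ',x.round(4),'z',(x@co[:2]+co[2]).round(4))
    tab=m&(h>=17)&(h<=28)&(s>130)&(vv>150)&(P[...,2]>.055); q=P[tab]; print('  tab',np.median(q,0),cv2.minAreaRect(q[:,:2].astype(np.float32)*1000))
    a,b,c,d=bb; mm=np.zeros((384,512),np.uint8); mm[b:d,a:c]=(vv[b:d,a:c]<118)
    nc,lab,st,_=cv2.connectedComponentsWithStats(mm); mm=lab==1+np.argmax(st[1:,4])
    q=P[mm]; print('  blk',mm.sum(),np.percentile(q[:,2],[5,50,95]).round(4)); 
    if n=='side': mm=mm&(P[...,2]>.018)
    ys,xs=np.nonzero(mm); w=np.array([ray(im,x,y,.022)[:2] for x,y in zip(xs,ys)],np.float32)*1000
    print('  blk rect',cv2.minAreaRect(w))
E
```

```text
top plane [-0.18364613  0.02582918  0.17786899] 2589 res 0.0012325107205033712 slope ang 0.1833703478456556 yaw of +x -0.13972993797434471
  lid top rect ((560.5670166015625, -21.782028198242188), (157.77902221679688, 107.79034423828125), 81.87904357910156)
    [ 0.4961 -0.0923] z 0.0844
    [ 0.6028 -0.1075] z 0.0644
    [0.6251 0.0487] z 0.0643
    [0.5184 0.0639] z 0.0843
  tab [ 0.49079276 -0.01126669  0.07167034] ((487.7458801269531, -10.231679916381836), (40.769500732421875, 40.07320022583008), 80.99168395996094)
  blk 606 [0.0191 0.0226 0.0251]
  blk rect ((424.06353759765625, 226.9342803955078), (59.05963134765625, 62.85579299926758), 16.786420822143555)
side plane [-0.18644627  0.02685083  0.17820172] 3243 res 0.0010427250304122983 slope ang 0.1861880684654309 yaw of +x -0.14303035041522397
  lid top rect ((562.397216796875, -24.5709228515625), (158.25674438476562, 108.04804229736328), 81.59737396240234)
    [ 0.4974 -0.095 ] z 0.0829
    [ 0.6043 -0.1107] z 0.0626
    [0.6274 0.0458] z 0.0625
    [0.5205 0.0616] z 0.0828
  tab [ 0.48606776 -0.01507384  0.07006064] ((489.8341064453125, -14.594263076782227), (23.830644607543945, 41.69583511352539), 74.26454162597656)
  blk 696 [-0.0017  0.02    0.0225]
  blk rect ((427.370849609375, 215.27474975585938), (61.051734924316406, 81.44542694091797), 18.40859031677246)
```

Both views agree: case yaw is about -0.142, the lid is about 0.185 rad ajar, and the hinge midpoint is near (0.608,-0.030). Before sweeping the arm past the press, I'll check obstacle heights and the IK.

```bash
cat >> h.py <<'E'
psi=-0.142; ex=np.array([np.cos(psi),np.sin(psi),0]); ey=np.array([-np.sin(psi),np.cos(psi),0]); HG=np.array([.6076,-.0299,.024])
def case(x,y,z): return np.array([HG[0],HG[1],0])+ex*(x-.055)+ey*y+np.array([0,0,z])
def down(a): return np.array([np.cos(a/2),np.sin(a/2),0,0])
def tab(th):
    a=th+np.arctan2(18,137); R=.1382; return HG-ex*R*np.cos(a)+np.array([0,0,R*np.sin(a)])
E
python3 - <<'E'
from h import *
import pickle
Q=[]
for n in ['top','side']:
    im=pickle.load(open(n+'0.pkl','rb')); P=pts(im)[im['depth']>0]; Q.append(P)
Q=np.vstack(Q); Q=Q[(Q[:,2]>.1)&(Q[:,0]>.0)&(Q[:,0]<.8)&(abs(Q[:,1])<.7)]
for x in np.arange(0,.8,.05):
    print('%.2f'%x,' '.join('%4d'%(1000*max(Q[(abs(Q[:,0]-x-.025)<.025)&(abs(Q[:,1]-y-.025)<.025)][:,2],default=0)) for y in np.arange(-.6,.5,.05)))
for p,a in [(tab(.185),psi),(tab(1.57),psi),(case(.003,.046,.054),psi+np.pi/2),(case(.003,.046,.054),psi-np.pi/2),(tab(.185),psi+np.pi),([.3,-.25,.4],.35),([.425,.22,.067],psi+np.pi/2),([.425,.22,.067],psi-np.pi/2)]:
    print(np.round(p,3),a,np.round(r.inverse_kinematics(p,down(a)),2))
E
```

```text
0.00    0    0    0    0    0    0    0    0    0    0    0    0    0  125    0    0    0    0    0    0  295    0
0.05    0    0    0    0    0    0    0    0    0    0    0  209  185  133    0    0    0    0    0    0  300    0
0.10    0    0    0    0    0    0    0    0    0    0    0  275    0    0    0    0    0    0    0    0  306    0
0.15    0    0    0    0    0    0    0    0    0    0  349  323  204    0  267    0    0    0    0    0  311    0
0.20    0    0    0    0    0    0    0    0    0    0  422  468  455  436  341    0    0    0    0    0  398    0
0.25    0    0    0    0    0    0    0    0    0    0  462  471    0    0    0    0    0    0    0    0  459    0
0.30    0    0    0    0    0    0    0    0    0    0    0    0    0    0    0    0    0    0    0    0  464    0
0.35    0    0    0    0    0    0    0  191    0    0    0    0    0    0    0    0    0    0    0    0  468    0
0.40    0    0    0    0    0  433  437  388  214    0    0    0    0    0    0    0    0    0    0    0  473    0
0.45    0    0    0    0    0  433  437  213  212    0    0    0 
[... 551 characters left out ...]
  0    0  170  171  171  174  175  174  151  166  170    0  172  475    0
0.75    0    0    0  132  198  200  203  186  184  185  202  199  181  409  199  399  400  173  193  179  427    0
[ 0.478 -0.011  0.067] -0.142 [-0.12  0.52  1.97 -0.    0.65  1.59]
[ 0.625 -0.032  0.161] -0.142 [-0.13  0.59  1.52 -0.    1.03  1.59]
[0.563 0.023 0.054] 1.4287963267948967 [-0.04  0.65  1.75 -0.    0.74  0.1 ]Traceback (most recent call last):
  File "<stdin>", line 10, in <module>
    return _wrapfunc(a, 'round', decimals=decimals, out=out)
    return _wrapit(obj, method, *args, **kwds)
    result = getattr(arr, method)(*args, **kwds)
TypeError: unsupported operand type(s) for *: 'NoneType' and 'float'
```

```bash
python3 - <<'E'
from h import *
az=np.arctan2(-.516,.19)
for rr,z in [(.30,.40),(.32,.42),(.34,.42),(.32,.35)]:
    p=[rr*np.cos(az),rr*np.sin(az),z]; q=r.inverse_kinematics(p,down(.352)); print(rr,z,None if q is None else np.round(q,2))
    p=[rr*np.cos(-.12),rr*np.sin(-.12),z]; q=r.inverse_kinematics(p,down(psi)); print('  ',None if q is None else np.round(q,2))
E
```

```text
0.3 0.4 [-1.37 -0.28  1.95 -0.    1.47 -0.15]
   [-0.28 -0.28  1.95 -0.    1.47  1.44]
0.32 0.42 [-1.36 -0.24  1.88 -0.    1.51 -0.15]
   [-0.27 -0.24  1.88 -0.    1.51  1.45]
0.34 0.42 [-1.36 -0.2   1.85 -0.    1.5  -0.14]
   [-0.26 -0.2   1.85 -0.    1.5   1.46]
0.32 0.35 [-1.36 -0.21  2.01 -0.    1.33 -0.15]
   [-0.27 -0.21  2.01 -0.    1.33  1.45]
```

```bash
python3 - <<'E'
from h import *
az=np.arctan2(-.516,.19)
p=[.32*np.cos(az),.32*np.sin(az),.42]; r.set_joints(r.inverse_kinematics(p,down(.352))); print(r.current_t())
p=[.32*np.cos(-.12),.32*np.sin(-.12),.42]; r.set_joints(r.inverse_kinematics(p,down(psi))); print(r.current_t())
r.move_to(tab(.185)+[0,0,.09],down(psi)); r.set_gripper(.55,40); print(r.current_t(),r.current_tool_pos())
im=optics.get_image('wrist'); save(im,'w1'); print(r.current_contact_force())
E
```

```text
1.25
2.6667
4.3167 [ 0.47758332 -0.01134717  0.15711288]
[ 0.07137252 -1.10924221  0.3304534 ]
```

View pics/w1.png

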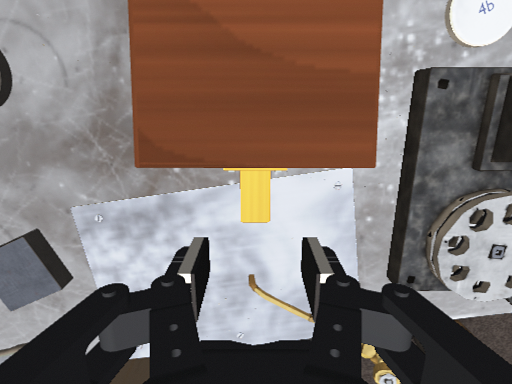

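The tab is centred between the jaws (columns 241–270) and the yaw matches the lid. I'll grip it and swing.

```bash
python3 - <<'E'
from h import *
o=np.array([0,0,.003])
r.move_linear(tab(.185)+o,vel=.12); print(r.current_contact_force().round(1))
r.set_gripper(0,30); print('open',r.current_opening(),r.current_contact_force().round(1),r.current_t())
for th in np.linspace(.185,1.57,8)[1:]:
    r.move_linear(tab(th)+o,vel=.1); f=r.current_contact_force(); print(round(th,2),f.round(1),r.current_opening(),r.current_t())
    if np.linalg.norm(f)>30: print('STOP');break
im=optics.get_image('wrist'); save(im,'w2'); im=optics.get_image('side'); save(im,'s2')
E
```

```text
[ 0.3 -0.9 -0. ]
open 0.25051377234530015 [-0.2  1.3  1.4] 5.575
0.38 [-0.9  3.1 -0.1] 0.252080952147351 6.0
0.58 [-3.1  2.5  2.5] 0.24881694064047472 6.425
0.78 [-1.9  2.3  4.4] 0.24860560786609068 6.85
0.98 [0.4 2.1 1.3] 0.25087858025235804 7.275
1.17 [ 0.8  1.9 -0.1] 0.247079876775112 7.7
1.37 [ 1.   1.7 -0.3] 0.2497783795086426 8.125
1.57 [0.7 1.  2.7] 0.25223999387635443 8.55
```

View pics/w2.png

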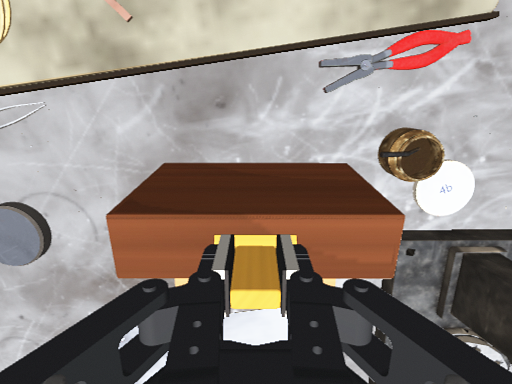

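View pics/s2.png

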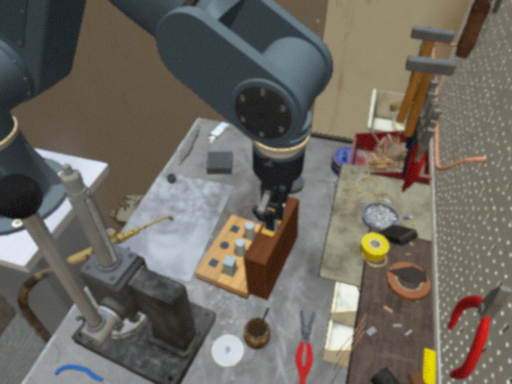

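The lid is upright in both views. I'll release the tab, back off, and image the pockets from two wrist positions, then the block.

```bash
cat >> h.py <<'E'
from scipy.spatial.transform import Rotation as Ro
import pickle
def wshot(n):
    p=np.array(r.current_tool_pos()); q=np.array(r.current_ee_rot()); im=optics.get_image('wrist')
    T=np.eye(4); T[:3,:3]=Ro.from_quat(q).as_matrix(); T[:3,3]=p
    im['camera_from_world']=np.linalg.inv(T@im['mount']); save(im,n); pickle.dump(im,open(n+'.pkl','wb')); return im
E
python3 - <<'E'
from h import *
r.set_gripper(.55); print(r.current_contact_force().round(1))
p=np.array(r.current_tool_pos()); r.move_linear(p+[0,0,.07],vel=.15)
r.move_linear(case(-.045,0,.235),vel=.2); wshot('w3'); print(r.current_t())
r.move_linear(case(-.075,.0,.27),vel=.2); wshot('w4'); print(r.current_t())
for n in ['side','top']:
    im=optics.get_image(n); save(im,n+'4'); pickle.dump(im,open(n+'4.pkl','wb'))
E
```

```text
[-0.2 -0.   0.6]
10.425
10.8583
```

View pics/w3.png

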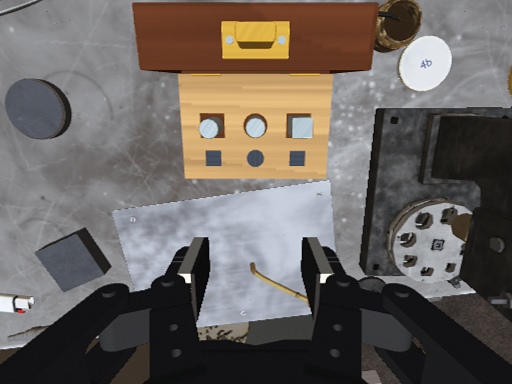

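View pics/w4.png

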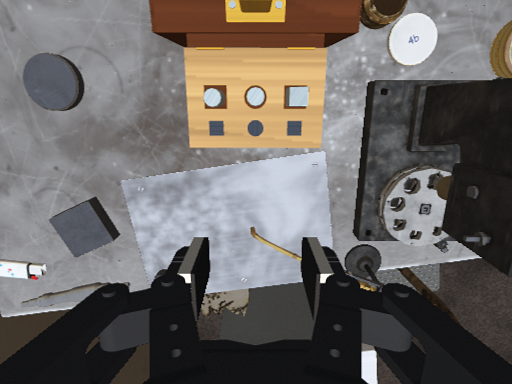

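View pics/side4.png

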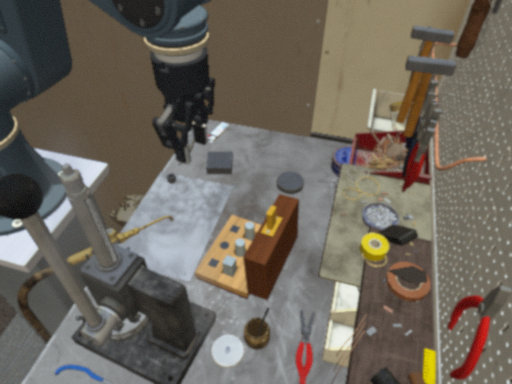

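w3 shows a round punch in a square pocket at the left (208,127), with a square mark below it. The round punch at (255,126) is in the round pocket and the square punch at (301,126) is in a square one. I'll zoom to confirm, then measure the punch, lid angle and block.

```bash
cat >> h.py <<'E'
def tri(obs):
    # least squares ray intersection
    A=np.zeros((3,3));b=np.zeros(3)
    for im,u,v in obs:
        T=np.linalg.inv(im['camera_from_world']); d=T[:3,:3]@[(u-im['cx'])/im['fx'],(v-im['cy'])/im['fy'],1]; d/=np.linalg.norm(d)
        M=np.eye(3)-np.outer(d,d); A+=M; b+=M@T[:3,3]
    x=np.linalg.solve(A,b); return x,[(proj(im,x)-[u,v]).round(1) for im,u,v in obs]
E
python3 - <<'E'
from h import *
ims={n:pickle.load(open(n+'.pkl','rb')) for n in ['w3','w4','side4','top4']}
z=[]
for n,(a,b,c,d) in dict(w3=(175,95,340,185),w4=(175,65,340,155)).items():
    im=ims[n]; z.append(cv2.resize(im['pixels'][b:d,a:c],None,fx=3.2,fy=3.2,interpolation=cv2.INTER_CUBIC))
    P=pts(im); hsv=cv2.cvtColor(im['pixels'],cv2.COLOR_RGB2HSV).astype(int)
    m=np.zeros((384,512),np.uint8); m[b:d,a:c]=((hsv[...,1]<70)&(hsv[...,2]>130))[b:d,a:c]
    nc,lab,st,ce=cv2.connectedComponentsWithStats(m)
    for i in range(1,nc):
        if st[i,4]>60:
            q=P[lab==i]; top=(lab==i)&(abs(P[...,2]-np.percentile(q[:,2],90))<.004); ys,xs=np.nonzero(top)
            print(n,i,st[i],'top c',xs.mean().round(2),ys.mean().round(2),'world',np.median(P[top],0).round(4), 'minrect', np.round(cv2.minAreaRect(np.c_[xs,ys].astype(np.float32))[1],1))
cv2.imwrite('pics/z34.png',np.vstack(z)[...,::-1])
print('exp top',case(.003,.046,.054), case(.003,0,.054))
for n in ['w3','w4']:
    im=ims[n];P=pts(im); g=cv2.cvtColor(im['pixels'],cv2.COLOR_RGB2GRAY).astype(int)
    m=((P[...,2]>.0185)&(P[...,2]<.028)&(P[...,1]>.16)&(P[...,1]<.29)&(P[...,0]>.36)&(P[...,0]<.49)&(g<120))
    rc=cv2.minAreaRect(P[m][:,:2].astype(np.float32)*1000); ys,xs=np.nonzero(m); print(n,'blk',m.sum(),np.median(P[m],0).round(4),rc,'pix',np.round(cv2.minAreaRect(np.c_[xs,ys].astype(np.float32))[0],1))
im=ims['side4'];P=pts(im);hsv=cv2.cvtColor(im['pixels'],cv2.COLOR_RGB2HSV).astype(int)
for n in ['side4','top4']:
  im=ims[n];P=pts(im);hsv=cv2.cvtColor(im['pixels'],cv2.COLOR_RGB2HSV).astype(int)
  L=(P-HG); lx=L@ex; ly=L@ey
  m=(hsv[...,0]<17)&(hsv[...,1]>100)&(abs(ly)<.085)&(lx>-.05)&(lx<.12)&(P[...,2]>.05)&(P[...,2]<.19)
  print(n,m.sum(),'lx pct',np.percentile(lx[m],[2,25,50,75,98]).round(4),'z',np.percentile(P[...,2][m],[2,50,98]).round(4))
  for lo,hi in [(.05,.07),(.07,.09),(.09,.11),(.11,.13),(.13,.15)]:
    k=m&(P[...,2]>lo)&(P[...,2]<hi)
    if k.sum()>5: print(lo,k.sum(),np.percentile(lx[k],[10,50,90]).round(4), np.percentile(ly[k],[10,90]).round(3))
E
```

```text
w3 1 [ 225   95  115   90 1564] top c 315.3 156.7 world [ 4.974e-01 -1.058e-01 -3.000e-04] minrect [ 89. 114.]
w3 4 [292 117  21  21 427] top c 302.5 127.3 world [ 0.553  -0.0677  0.0537] minrect [20. 20.]
w3 5 [199 119  19  20 297] top c 208.15 128.5 world [0.5649 0.0235 0.0536] minrect [19.1 17.7]
w3 6 [246 118  19  20 301] top c 255.24 127.33 world [ 0.5596 -0.0221  0.0538] minrect [19. 18.]
w4 1 [175  65  11  25 176] top c 179.96 74.61 world [ 5.971e-01  6.380e-02 -3.000e-04] minrect [24. 10.]
w4 2 [ 206   65  134   90 2189] top c 311.63 124.56 world [ 5.031e-01 -1.086e-01 -3.000e-04] minrect [ 89. 133.]
w4 3 [246  87  19  19 264] top c 255.24 96.02 world [ 0.5593 -0.022   0.0537] minrect [17.7 17.1]
w4 4 [289  86  20  20 373] top c 298.87 95.87 world [ 0.5529 -0.0677  0.0537] minrect [19. 18.]
w4 6 [203  88  18  19 262] top c 211.89 96.87 world [0.5649 0.0234 0.0538] minrect [18. 16.]
exp top [0.56263345 0.02299622 0.054     ] [ 0.55612338 -0.02254079  0.054     ]
w3 blk 2311 [0.428  0.2269 0.0219] ((426.2737731933594, 228.0736083984375), (62.1579475402832, 64.40169525146484), 1
[... 153 characters left out ...]
 16.373661041259766) pix [ 81.6 229.2]
side4 2672 lx pct [-0.003   0.0129  0.0275  0.0353  0.0388] z [0.0533 0.1263 0.1364]
0.05 319 [0.0099 0.038  0.0389] [-0.08   0.042]
0.07 344 [0.0095 0.0368 0.0377] [-0.08  0.04]
0.09 361 [0.0079 0.0356 0.0364] [-0.08   0.041]
0.11 387 [0.0063 0.0343 0.0351] [-0.079  0.04 ]
0.13 1258 [-0.0003  0.0186  0.0324] [-0.072  0.061]
top4 1185 lx pct [-0.0054  0.0018  0.0127  0.0238  0.0314] z [0.0984 0.1354 0.1383]
0.05 7 [-0.001   0.0044  0.0073] [-0.073  0.078]
0.07 11 [-0.0022  0.0019  0.0126] [-0.073  0.08 ]
0.09 15 [-0.0041 -0.0027  0.014 ] [-0.073  0.08 ]
0.11 13 [-0.0051 -0.0036  0.0184] [-0.058  0.08 ]
0.13 1139 [-0.0029  0.0133  0.0289] [-0.064  0.068]
```

View pics/z34.png

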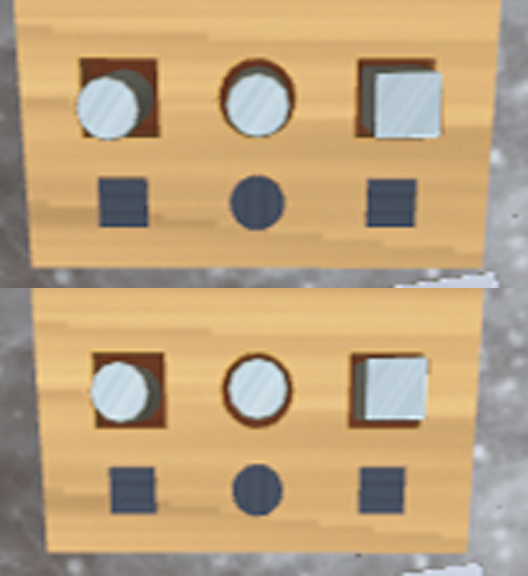

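The round punch in the left (+y) square pocket is the misfit, and its two-view top height of 53.7 mm agrees with the text. The side view's lid profile suggests the lid leans about 0.06 rad short of upright, so I'll fit it properly.

```bash
cat >> h.py <<'E'
def lidfit(im):
    P=pts(im);hsv=cv2.cvtColor(im['pixels'],cv2.COLOR_RGB2HSV).astype(int)
    L=(P-HG); lx=L@ex; ly=L@ey; z=L[...,2]
    m=(hsv[...,0]<17)&(hsv[...,1]>90)&(abs(ly)<.07)&(im['depth']>0)
    out=[]
    for name,k,dep in [('back',m&(lx>.025)&(lx<.05)&(z>.02)&(z<.10),0),('top',m&(lx>0)&(lx<.035)&(z>.10)&(z<.12)&(abs(ly)>.025),1)]:
        if k.sum()<40: continue
        a,b=(z[k],lx[k]) if dep==0 else (lx[k],z[k])
        for _ in range(6):
            c=np.polyfit(a,b,1); e=b-np.polyval(c,a); g=abs(e)<max(.0015,1.5*e.std()); a,b=a[g],b[g]
        out.append((name,len(a),c.round(4).tolist(),float(e.std().round(5))))
    return out
E
python3 - <<'E'
from h import *
for n in ['side4','top4','w3','w4']: print(n,lidfit(pickle.load(open(n+'.pkl','rb'))))
E
```

```text
side4 [('back', 790, [-0.062, 0.0407], 0.00028), ('top', 685, [0.0564, 0.1095], 0.0007)]
top4 [('top', 500, [0.0544, 0.1108], 0.0008)]
w3 [('top', 7958, [0.0614, 0.1099], 0.00065)]
w4 [('top', 3065, [0.0634, 0.1099], 0.00067)]
```

All four views agree: the lid is at about 1.51 rad, 0.06 short. I'll re-grip the tab and bring it to upright, checking while I hold it.

```bash
python3 - <<'E'
from h import *
o=np.array([0,0,.003])
p=tab(1.51)+o
r.move_linear(p+[0,0,.07],vel=.25); r.move_linear(p,vel=.15); r.set_gripper(0,40)
r.move_linear(tab(1.575)+o,vel=.03); print(r.current_contact_force().round(1),r.current_tool_pos()-tab(1.575)-o)
im=optics.get_image('side'); save(im,'s5'); print(lidfit(im), r.current_t())
E
```

```text
[-0.6  0.1  7.3] [ 0.00050262 -0.00014894  0.00124033]
[('back', 591, [0.0016, 0.0406], 0.00022), ('top', 550, [0.0006, 0.1092], 0.00069)] 13.1417
```

```bash
python3 - <<'E'
from h import *
r.set_gripper(.5); p=np.array(r.current_tool_pos()); r.move_linear(p+[0,0,.075],vel=.2)
r.move_to(case(-.045,.046,.24),down(psi+np.pi/2)); r.set_gripper(.45)
im=optics.get_image('side'); save(im,'s6'); print(lidfit(im))
G=np.array([.5645,.0234,0])
r.move_linear(G+[0,0,.12],vel=.2); im=wshot('w6'); print(r.current_t(),r.current_opening(),r.current_contact_force().round(1))
E
```

```text
[('back', 604, [0.0009, 0.0407], 0.00022), ('top', 640, [0.0017, 0.1092], 0.00073)]
16.4583 0.45124451123714343 [ 0.3  0.  -0.2]
```

View pics/w6.png

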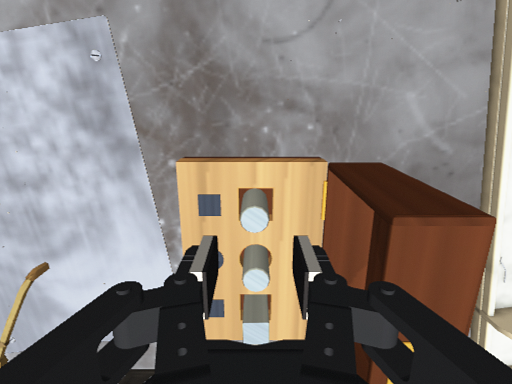

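View pics/s6.png

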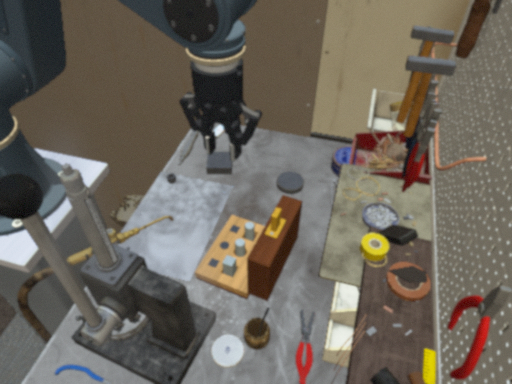

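The target punch (255,217) is centred between the pads and the lid stays upright. Before descending I'll use the depth image to check the gripper's clearance to the lid.

```bash
python3 - <<'E'
from h import *
im=pickle.load(open('w6.pkl','rb')); P=pts(im); p=np.array(r.current_tool_pos())
m=(im['depth']>0)&(P[...,2]>p[2]-.03)&(im['depth']<.25)
L=P-p; lx=L@ex; m&=(abs(lx)<.08)
hs=cv2.cvtColor(im['pixels'],cv2.COLOR_RGB2HSV); m&=hs[...,1]<90
for lo in np.arange(-.03,.12,.015):
    k=m&(L[...,2]>lo)&(L[...,2]<lo+.015)
    if k.sum(): print(round(lo,3),k.sum(),lx[k].min().round(4),lx[k].max().round(4))
print('lid front plane lx rel TCP',(HG-p)@ex)
E
```

```text
-0.03 108 -0.0252 0.0258
-0.015 1063 -0.0323 0.033
0.0 1394 -0.0326 0.0672
0.015 3003 -0.0515 0.0515
0.03 9942 -0.057 0.0573
0.045 13647 -0.0622 0.0623
0.06 8083 -0.0623 0.0632
lid front plane lx rel TCP 0.04991482381529147
```

The knuckles reach ±62 mm just above the pads but the lid is 50 mm away, so jaws along case x would hit it. I'll use jaws along case y with a narrow opening instead. The camera goes on the robot's side, and the fingers pass between the punches.

```bash
python3 - <<'E'
from h import *
r.move_linear(np.array(r.current_tool_pos())+[0,0,.1],vel=.25)
q=r.inverse_kinematics(case(.003,.046,.2),down(psi-np.pi)); 
if q is None: q=r.inverse_kinematics(case(.003,.046,.2),down(psi+np.pi))
print(np.round(q,2))
r.set_joints(q); r.set_gripper(.36)
rot=r.current_ee_rot(); G=np.array([.5645,.0234,0])
r.move_linear(G+[0,0,.115],vel=.2); im=wshot('w7'); print(r.current_t(),r.current_opening(),r.current_contact_force().round(1),r.current_tool_pos(),rot)
P=pts(im); p=np.array(r.current_tool_pos()); L=P-p; hs=cv2.cvtColor(im['pixels'],cv2.COLOR_RGB2HSV)
m=(im['depth']>0)&(im['depth']<.25)&(L[...,2]>-.03)&(abs(L@ey)<.08)&(hs[...,1]<90)
for lo in np.arange(-.03,.06,.01):
    k=m&(L[...,2]>lo)&(L[...,2]<lo+.01)
    if k.sum(): print(round(lo,3),k.sum(),(L@ey)[k].min().round(4),(L@ey)[k].max().round(4))
E
```

```text
[-0.04  0.43  1.67 -0.    1.04 -1.47]
19.2917 0.3622465792741791 [-0.3  0.3  1. ] [0.56526405 0.02336404 0.11630304] [ 7.11122915e-02  9.97468315e-01 -4.76528216e-06  4.28312922e-05]
-0.03 12 -0.0142 0.0166
-0.02 400 -0.027 0.0297
-0.01 759 -0.0278 0.0301
0.0 880 -0.0276 0.0302
0.01 1188 -0.0322 0.0374
0.02 2459 -0.047 0.0496
0.03 7377 -0.0519 0.054
0.04 5755 -0.0566 0.0579
0.05 10688 -0.0602 0.0632
```

View pics/w7.png

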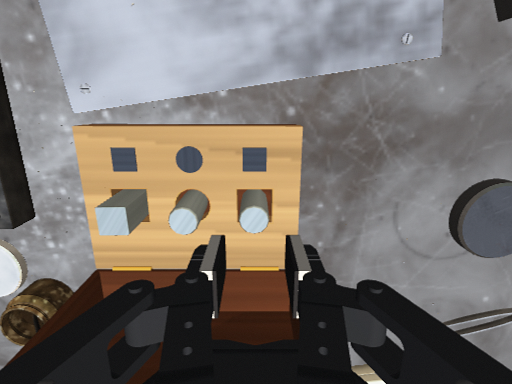

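The target (254,220) is centred at column 255, and the finger profile is ±29 mm below the punch tops, so it clears the neighbour. Descend, grip and lift.

```bash
python3 - <<'E'
from h import *
G=np.array([.5645,.0234,0])
r.move_linear(G+[0,0,.075],vel=.15); print(r.current_contact_force().round(1))
r.move_linear(G+[0,0,.054],vel=.06); print(r.current_contact_force().round(1), r.current_tool_pos())
r.set_gripper(0,50); print(r.current_opening(),r.current_contact_force().round(1),r.current_t(),r.current_tool_pos())
r.move_linear(G+[0,0,.062],vel=.06); print(r.current_contact_force().round(1),r.current_opening())
r.move_linear(G+[0,0,.13],vel=.12); r.move_linear(G+[-.03,0.02,.19],vel=.15)
print(r.current_contact_force().round(1),r.current_opening(),r.current_t()); im=wshot('w8'); im=optics.get_image('side'); save(im,'s8'); print(lidfit(im))
E
```

```text
[0.2 0.1 0.7]
[0.3 0.3 0.5] [0.56438402 0.02341816 0.05375691]
0.2129018614083397 [-0.   1.2  1.5] 20.4667 [0.56465693 0.02342762 0.05427618]
[-0.1 -0.7 -1.8] 0.2082599364691413
[-0.  -0.6 -2.2] 0.2141296975691424 22.0833
[('back', 589, [0.0007, 0.0406], 0.00022), ('top', 640, [0.0042, 0.1092], 0.0007)]
```

View pics/w8.png

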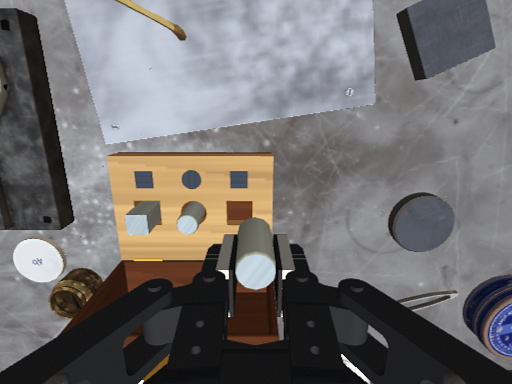

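View pics/s8.png

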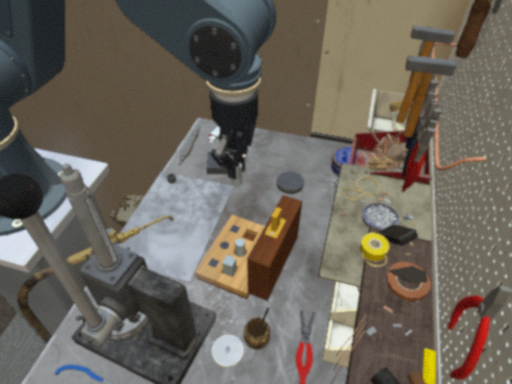

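The punch is held upright, the other two are undisturbed, and the lid is still upright. Carry it to the block and lower it until contact.

```bash
python3 - <<'E'
from h import *
B=np.array([.427,.2275,0])
r.move_linear(B+[0,0,.17],vel=.2); r.move_linear(B+[0,0,.085],vel=.12); r.sleep(.2)
f0=r.current_contact_force(); print(r.current_t(),f0.round(1)); z=.072; im=wshot('w9')
while z>.062:
    r.move_linear(B+[0,0,z],vel=.04); f=r.current_contact_force(); print(round(z,4),r.current_tool_pos()[2].round(4),f.round(1))
    if f[2]-f0[2]>3: break
    z-=.001
im=optics.get_image('side'); save(im,'s9'); print(r.current_t())
E
```

```text
24.4583 [ 0.3 -0.3 -1.3]
0.072 0.0717 [ 0.1 -0.3 -1.7]
0.071 0.0711 [-0.7 -0.1 -1.8]
0.07 0.07 [-0.5 -0.5 -0.8]
0.069 0.0689 [ 0.3  0.1 -1.8]
0.068 0.068 [-1.9 -1.1 -1.1]
0.067 0.0672 [-1.7 -1.   4.2]
26.2833
```

View pics/w9.png

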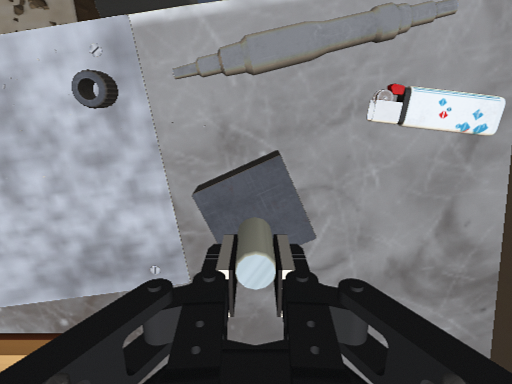

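View pics/s9.png

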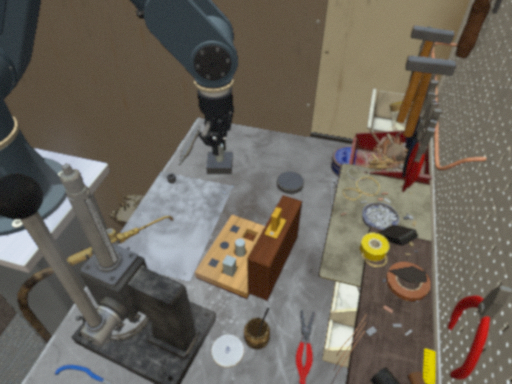

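Contact came at TCP z=0.067, exactly where expected (22 mm block + 45 mm). Release, back off and verify.

```bash
python3 - <<'E'
from h import *
r.set_gripper(.4); p=np.array(r.current_tool_pos()); r.move_linear(p+[0,0,.06],vel=.1)
B=np.array([.427,.2275,0])
# back off so the camera (robot side of tool) sees the block: move away from robot (+case x)
r.move_linear(B+ex*.07+[0,0,.2],vel=.2); im=wshot('w10'); print(r.current_t(), r.current_contact_force().round(1))
P=pts(im); m=(im['depth']>0)&(abs(P[...,0]-.427)<.06)&(abs(P[...,1]-.2275)<.06)
t=m&(P[...,2]>.06)&(P[...,2]<.075); print('punch top',np.median(P[t],0).round(4),t.sum(), cv2.minAreaRect(P[t][:,:2].astype(np.float32)*1000))
b=m&(P[...,2]>.018)&(P[...,2]<.026); print('block',np.median(P[b],0).round(4),cv2.minAreaRect(P[b][:,:2].astype(np.float32)*1000))
for n in ['side','top']:
    im=optics.get_image(n); save(im,n+'10'); pickle.dump(im,open(n+'10.pkl','wb')); print(n,lidfit(im))
s=cv2.imread('pics/side10.png')[130:310,170:330]; cv2.imwrite('pics/z10.png',cv2.resize(s,None,fx=3.3,fy=3.3,interpolation=cv2.INTER_CUBIC))
E
```

```text
28.0417 [ 0.2 -0.2 -0.5]
punch top [0.4271 0.2284 0.0667] 483 ((427.12042236328125, 228.48655700683594), (19.110897064208984, 19.000057220458984), 36.157718658447266)
block [0.4226 0.2306 0.0218] ((425.7745056152344, 229.3341522216797), (62.04587173461914, 62.19165802001953), 16.427688598632812)
side [('back', 590, [0.0008, 0.0406], 0.00022), ('top', 638, [-0.0009, 0.1093], 0.0007)]
top [('top', 517, [-0.0105, 0.1105], 0.00078)]
```

View pics/w10.png

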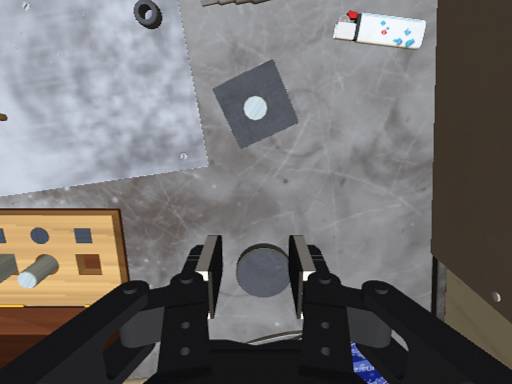

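View pics/z10.png

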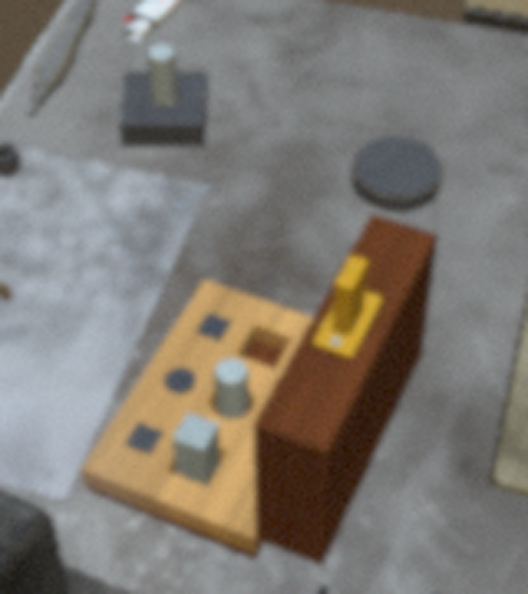

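The punch stands upright at (255,107) near the middle of the square block, about 2 mm off centre. The lid is upright, the other two punches are in their pockets and the gripper is clear.

```bash
python3 -c "
from h import *
print(r.current_t()); print(r.hand_in())"
```

```text
28.1417
the job is handed in; nothing more can be done
None
```

I opened the lid upright, took the round punch out of the +y square pocket and stood it on the square bench block. I handed in at 28.1 s of the 48 s allowed.

**What went wrong and how I fixed it:**
- **Lid:** my first swing left it about 0.06 rad short of upright, and all four camera views agreed. I gripped the tab again and corrected it.
- **Grasp:** my first planned grasp, with the jaws along the case's x, would have hit the lid. A depth check showed this before I descended, so I turned the jaws to the case's y.

**Last checks:**
- **Lid:** the side view puts it within about 0.001 rad of upright. The top view's coarser fit reads about 0.01 rad off.
- **Moved punch:** it stands upright, about 2 mm from the block's centre. Its top is at 66.7 mm, against 67 mm expected.
- **Other two punches:** both are still in their own pockets.
- **Robot:** the gripper was clear and touching nothing. The largest wrist force I read was about 8 N, well under the limit; I took readings only between moves.

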